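Fit the spacer and offer up the cutter arbor

TASK

Slide the loose metal spacer ring over the top of the arbor that stands in the wooden block, right down onto its flange, and let go of it. Then grip the arbor by the bare shaft above the ring, draw it up out of the block and tip it about 45 degrees, foot end lower and ring still on, as it is offered to a tilted machine spindle. Finish while still holding it like that, steady, in the air, with the whole arbor at least 10 cm above the table and touching nothing but the gripper; leave the other things on the table alone.

Things in the scene. Friction and masses are not known exactly. Their poses are not given: they have to be found in the camera images.
- arbor: Plain steel cutter arbor, 130 mm long, 0.3 kg, loose, upright in the block. Origin: centre of the foot's underside, z along its axis to the nose. From the foot: tapered foot 0-50 mm (diameter 17 to 23), flange 50-60 (diameter 46), plain shaft 60-116 (diameter 20), cone 116-121, threaded nose 121-130 (diameter 12). At the start the origin is 10 mm above the table, the nose's tip at 140 mm.
- arbor_seat (a point): Centre of the flange's upper face, 60 mm up from the arbor's origin and 70 mm above the table at the start: the ring's underside comes to rest here. Axes as the arbor's.
- arbor_nose (a point): Tip of the arbor's threaded nose, on the axis, 130 mm from the arbor's origin.
- spacer: Plain aluminium spacer ring, 0.12 kg, loose, flat on the table: outside diameter 50 mm, bore 24 mm (2 mm to spare all round on the shaft), height 30 mm. Origin: centre of its underside, z along its axis. Seated on the flange its top is 100 mm above the table, and 26 mm of plain shaft stays bare above it.
- spacer_center (a point): Middle of the spacer ring, on its axis, 15 mm above its origin.
- arbor_block: Fixed wooden block 84 x 120 x 60 mm (x, y, z) with a 25 mm socket through its centre and two empty 11 mm holes near its +y end. The arbor's foot stands in the socket with about 1 mm play, its flange on the block's top; it pulls straight up without catching. Origin: centre of the block's underside, on the table.
- tape_rule: Yellow and black pocket tape measure, 39 x 76 x 63 mm, a bystander; origin at the centre of its underside.
- gauge_block: Stepped grey metal gauge block, 40 x 60 x 36 mm, a bystander; origin at the centre of its underside.
- wood_chisel: Chisel with a yellow handle, 30 x 266 x 30 mm, a bystander lying near the saw; origin at the centre of its underside.
- offcut: Wood offcut 55 x 140 x 40 mm, a bystander on the right; origin at the centre of its underside.
There are look-alikes about, which are no part of the job. Leave any blue look-alike of the arbor alone. Leave any red look-alike of the spacer alone.

How it is judged:
By the outcome, as a careful person would: the job done as asked, in the order asked, and still so for the second after the job is handed in, while the arm keeps its last pose, push and grip.
It also fails if it takes over 58 s, if anything falls off the work surface, if the arm or the gripper's body presses on something with over 40 N, if the wrist force passes 120 N, or if a joint passes its speed limit or range.

ROBOT

A 6-joint arm with a two-finger parallel gripper is mounted at the origin on a cart in front of the work surface, level with it; the furniture and walls round the work are solid. World frame = base frame: x ahead of the robot, y to its left, z up, the work surface at z = 0. Lengths are in m, angles in rad, forces in N, time in s.
With the tool pointing down it reaches from about 0.35 to 0.775 m from the base axis. Payload 7.3 kg.
Tool frame: the origin (TCP) lies at the very end of the fingers, on their centre line; the grasp point (between the pads) lies 19 mm behind it; z points along the fingers, y is the line along which they close (so a half turn about z gives the same grasp; the last joint's range is limited). The gripper opens to 92 mm and grips with 3 to 60 N. Pads are 19 mm wide; open, the fingers measure 130 mm over their backs; the gripper's body (75 mm by 190 mm) begins 47 mm behind the grasp point.
Start: joints at [1.146, 0.342, 1.524, -0, 1.275, -0.146], TCP at [0.144, 0.505, 0.227] pointing down, gripper open.
Joint ranges: [-2.53, 2.53], [-0.77, 2.02], [0.04, 2.7], [-1, 4.14], [0.28, 2.66], [-3.11, 3.11]. Speed limits (rad/s): [2.57, 2.57, 3.14, 3.14, 3.14, 3.14].

INTERFACE

Orientations are given as [roll, pitch, yaw] about the fixed x, y, z axes, in that order (R = Rz(yaw) Ry(pitch) Rx(roll)).
In Python, from cell import observe, read_camera, get_calibration, hand_in, search_frame gives the robot as it stands.
- The arm moves only by the tool step_arm, never from a script. Its argument "commands" is a list of rows, each an object with "translation": the shift along the tool's x, y, z in mm, a list of three; "roll": the turn about the tool's z in rad. In form: [{"translation": [x, y, z], "roll": roll}, ...]. A call has 1 to 20 rows; each row shifts and turns the commanded pose from where the row before left it, along the tool's axes as they then stand; what a row does not reach is not made up. A row lasts 1/12 s, in which the tool goes at most 41.7 mm and 7.16 degrees, less where a joint would pass 70% of its speed; a pose out of reach is approached as far as the arm can. A call is refused whole if a number of a shift passes 41.7 or a number of a turn 0.125, either way. A call with a gripper value outside its range is refused whole. "fingers" is the opening, from 0 (shut) to 1 (fully open), set as the call begins (left out, the last holds). The fingers move at their own pace and stop on an object; "grip_force" is the grip in N (left out, the last holds). Time passes only in rows, so rows that do not move let the fingers close. It gives the time, the measured TCP pose, the force, the opening and the grip force at its end, in the units of the state.
- observe(): the state, without advancing time (a new reading comes with each control period).
- read_camera(name): name is "scene" or "top" or "wrist"; returns the picture (384x512x3 uint8, red, green, blue); there is no depth.
- get_calibration(name): a dict with "camera_matrix" (3x3 intrinsics, pixels), "world_from_camera" (4x4, takes a point from camera to world coordinates). Camera axes: x right, y up, looking along -z (the intrinsics and any distortion apply to the point x, -y, -z); pixel columns grow to the right and rows downward; lengths in m; the calibration is good to about 2 mm. The wrist camera is an equidistant fisheye: a pixel r from the principal point sees the ray r / f radians off the axis. A picture is of the moment at which its call begins: read the wrist's pose just before it. get_calibration takes no time and is no camera call; for the wrist camera it gives the pose at the moment of the call.
- hand_in(): hands the job in; it is judged then, once.
Trained networks look in the newest picture that a camera, given by its name, has taken for a name from the list of things; names that differ only in an ending like _2 or _b are one class to them, and where a whole thing is asked for, a point or a joint stands for the part that bears it (a point fixed in the world has none). Each returns a list of dicts, best first, with "confidence" (0 to 1); they miss things now and then, are a little off and sometimes report something else, mostly with a low value. They report only what shows in the picture. A call takes as long as a camera call. They do not tell look-alikes from the thing itself.
- search_frame(camera, name): "at" ([x, y, z] in m, in world coordinates, good to about 4 mm: the middle of the surface that is visible of it).
The state is a dict: "time": time; "qpos": joint angles; "qvel": joint speeds; "joint_efforts": joint torques, N m; "tool_pos": TCP position; "tool_rot": TCP orientation; "contact_force": force on the tool from outside, world axes, zero at the start; "torque": the same for the moment, N m; "opening": finger opening in m; "grip_force": force on a finger pad.
Only numpy, scipy, OpenCV 4.12 (cv2) and the standard library are available. Lean on these libraries where they do the work, as an engineer would, in place of code of your own. Each camera call takes 0.05 s, during which the arm holds its last target. There are 200 camera calls.

## Working session

There is one attempt and no reset: what is moved stays moved. The work goes in short steps, Python scripts to look and compute and a tool call to move; the robot and the scene stay as the last step left them, time stands still between calls to the robot, and variables do not carry over. Pictures are saved under pics/ and viewed, at most 10 in all, crops included, and the job is handed in when it is done.

Besides the shell and the picture viewer there is one more tool, called after "Call:" in YAML: its name, and indented under it one key for each argument. step_arm: Moves the arm, as the interface text tells. Its arguments: {"type":"object","properties":{"commands":{"type":"array"},"fingers":{"type":"number"},"grip_force":{"type":"number"}},"required":["commands"]}

```bash
mkdir -p pics; ls; python3 - <<'E'
from cell import *
import cv2,numpy as np
s=observe();print(s['time'],s['tool_pos'],s['tool_rot'],s['opening'])
a=[]
for c in ['scene','top']:
    im=read_camera(c);a.append(im)
    for n in ['arbor','spacer','arbor_block','tape_rule','gauge_block','wood_chisel','offcut']:
        print(c,n,[(np.round(d['at'],3).tolist(),round(d['confidence'],2)) for d in search_frame(c,n)][:4])
cv2.imwrite('pics/a.png',a[0][:,:,::-1]);cv2.imwrite('pics/b.png',a[1][:,:,::-1])
E
```

```text
pics
0.0 [0.14431218 0.50435618 0.22605192] [-3.14008698e+00 -2.00996514e-04  2.86276644e+00] 0.09186012899481438
scene arbor [([0.521, 0.21, 0.078], 0.71), ([0.547, 0.088, 0.055], 0.5)]
scene spacer [([0.474, -0.143, 0.028], 0.53), ([0.582, -0.143, 0.026], 0.52)]
scene arbor_block [([0.501, 0.188, 0.052], 0.61)]
scene tape_rule [([0.441, -0.013, 0.05], 0.73)]
scene gauge_block [([0.684, -0.136, 0.029], 0.72), ([0.478, -0.143, 0.025], 0.27)]
scene wood_chisel [([0.524, 0.209, 0.079], 0.47)]
scene offcut [([0.43, -0.418, 0.04], 0.56)]
top arbor [([0.521, 0.2, 0.068], 0.79), ([0.553, 0.086, 0.062], 0.63)]
top spacer [([0.589, -0.145, 0.031], 0.81), ([0.487, -0.14, 0.031], 0.64), ([0.527, 0.196, 0.062], 0.37)]
top arbor_block [([0.523, 0.207, 0.074], 0.64), ([0.525, 0.194, 0.063], 0.61)]
top tape_rule [([0.451, -0.006, 0.06], 0.79)]
top gauge_block [([0.692, -0.127, 0.037], 0.74), ([0.443, -0.412, 0.038], 0.29)]
top wood_chisel [([0.677, 0.169, 0.02], 0.75)]
top offcut [([0.444, -0.412, 0.039], 0.75)]
```

View pics/a.png

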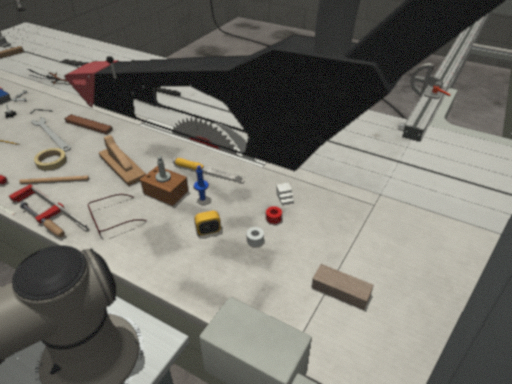

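View pics/b.png

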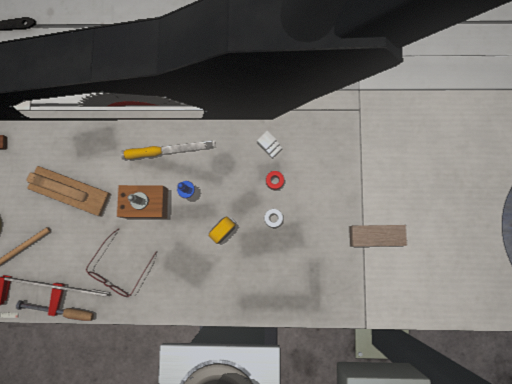

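The arbor stands in the block at top(138,200), and the bare ring is at top(273,218). The red ring (275,180) and blue arbor (185,189) are decoys. I'll square the tool to the world axes and move towards the block.

Call:
step_arm:
  commands:
    - {"translation": [0, 0, 0], "roll": -0.093}
    - {"translation": [0, 0, 0], "roll": -0.093}
    - {"translation": [0, 0, 0], "roll": -0.093}
    - {"translation": [-25, -25, -2], "roll": 0}
    - {"translation": [-25, -25, -2], "roll": 0}
    - {"translation": [-25, -25, -2], "roll": 0}
    - {"translation": [-25, -25, -2], "roll": 0}
    - {"translation": [-25, -25, -2], "roll": 0}
    - {"translation": [-25, -25, -2], "roll": 0}
    - {"translation": [-25, -25, -2], "roll": 0}
    - {"translation": [-25, -25, -2], "roll": 0}
    - {"translation": [-25, -25, -2], "roll": 0}
    - {"translation": [-25, -25, -2], "roll": 0}
    - {"translation": [-25, -25, -2], "roll": 0}
    - {"translation": [-25, -25, -2], "roll": 0}
    - {"translation": [0, 0, 0], "roll": 0}
    - {"translation": [0, 0, 0], "roll": 0}
  fingers: 1

```text
time: 2.22
tool_pos: [0.4455, 0.2036, 0.2506]
tool_rot: [3.141, -0.0, 3.138]
contact_force: [-0.8, 0.3, -0.2]
opening: 0.0916
grip_force: 0.0
```

```bash
cat > h.py <<'E'
from cell import *
import cv2,numpy as np
def cam(c):
    k=get_calibration(c); return np.array(k['camera_matrix']),np.array(k['world_from_camera'])
def px2w(c,u,v,z,kt=None):
    K,T=kt or cam(c); p=np.linalg.inv(K)@[u,v,1]
    if c=='wrist':
        r=np.hypot(p[0],p[1]); p=np.array([p[0]/r*np.sin(r),p[1]/r*np.sin(r),np.cos(r)]) if r>0 else p
    d=T[:3,:3]@[p[0],-p[1],-p[2]]; o=T[:3,3]
    return o+d*(z-o[2])/d[2]
def snap(c,f,names=(),crop=None,s=1):
    kt=cam(c); im=read_camera(c)[:,:,::-1]
    cv2.imwrite('pics/raw_'+f,im)
    o=im if crop is None else im[crop[1]:crop[3],crop[0]:crop[2]]
    cv2.imwrite('pics/'+f,cv2.resize(np.ascontiguousarray(o),None,fx=s,fy=s,interpolation=cv2.INTER_CUBIC))
    for n in names: print(c,n,[(np.round(d['at'],4).tolist(),round(d['confidence'],2)) for d in search_frame(c,n)][:4])
    return kt
def st():
    s=observe(); print({k:np.round(s[k],4).tolist() for k in ['time','tool_pos','tool_rot','contact_force','opening','grip_force']})
E
python3 - <<'E'
from h import *
st();K,T=snap('wrist','c.png',['arbor','arbor_nose','arbor_seat','arbor_block','spacer','spacer_center']);print(K,T)
np.savez('c.npz',K=K,T=T)
E
```

```text
{'time': 2.2167, 'tool_pos': [0.4455, 0.2036, 0.2506], 'tool_rot': [3.1414, -0.0002, 3.1383], 'contact_force': [-0.8108, 0.2623, -0.225], 'opening': 0.0916, 'grip_force': 0.0}
wrist arbor [([0.5184, 0.214, 0.0721], 0.9), ([0.5511, 0.1007, 0.0558], 0.67)]
wrist arbor_nose [([0.5235, 0.2122, 0.0683], 0.94), ([0.5524, 0.1042, 0.0519], 0.53)]
wrist arbor_seat [([0.5202, 0.2158, 0.0741], 0.82), ([0.5503, 0.0991, 0.0586], 0.66)]
wrist arbor_block [([0.5, 0.2109, 0.0604], 0.81)]
wrist spacer [([0.4849, -0.1317, 0.0254], 0.96), ([0.449, 0.0051, 0.0586], 0.52)]
wrist spacer_center [([0.4871, -0.1325, 0.035], 0.67)]
[[297.31863964   0.         256.04466248]
 [  0.         297.31863964 197.67390429]
 [  0.           0.           1.        ]] [[ 4.77199319e-03 -9.63482538e-01 -2.67728643e-01  3.73515305e-01]
 [ 9.99988510e-01  4.72010401e-03  8.37417210e-04  2.03091243e-01]
 [ 4.56870179e-04 -2.67729563e-01  9.63493992e-01  4.08444442e-01]
 [ 0.00000000e+00  0.00000000e+00  0.00000000e+00  1.00000000e+00]]
```

View pics/c.png

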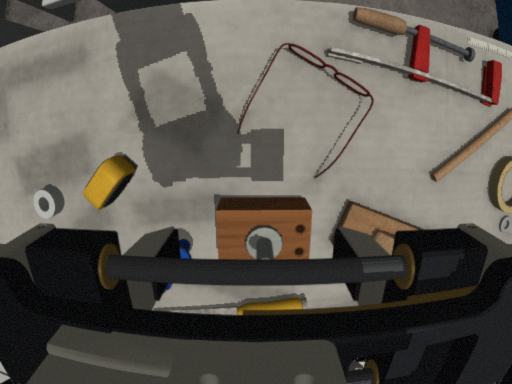

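The wrist view shows the flange at about (264,242), the block's near top edge at row ~212 (cols 217-310), and the grey ring at (46,203). I'll get positions from the pixels and fit the flange contour.

```bash
python3 - <<'E'
from h import *
z=np.load('c.npz');kt=(z['K'],z['T'])
for n,(u,v,h) in dict(flL=(246,243,.07),flR=(283,243,.07),fltop=(264,227,.07),bl=(217,213,.06),br=(310,213,.06),ring=(46,203,.03)).items(): print(n,px2w('wrist',u,v,h,kt).round(4))
im=cv2.imread('pics/raw_c.png');o=im[190:270,205:320]
cv2.imwrite('pics/d.png',cv2.resize(o,None,fx=6,fy=6,interpolation=cv2.INTER_CUBIC))
E
```

```text
flL [0.526 0.19  0.07 ]
flR [0.5264 0.2361 0.07  ]
fltop [0.5047 0.2123 0.07  ]
bl [0.4899 0.1542 0.06  ]
br [0.4905 0.2701 0.06  ]
ring [ 0.4859 -0.1344  0.03  ]
```

View pics/d.png

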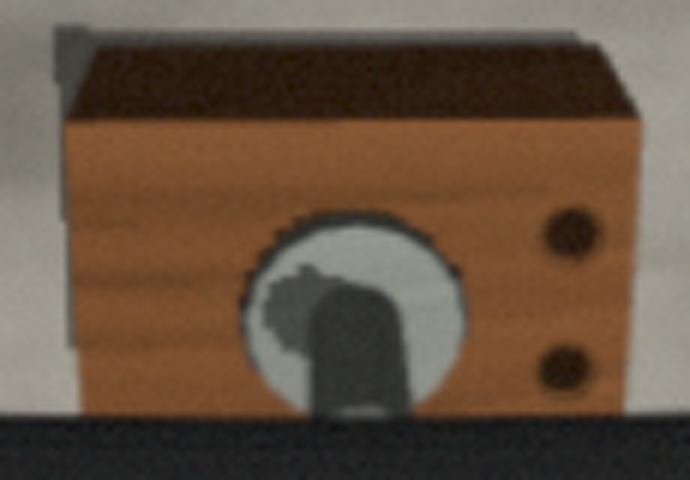

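Call:
step_arm:
  commands:
    - {"translation": [0, -28, 0], "roll": 0}
    - {"translation": [0, -28, 0], "roll": 0}
    - {"translation": [0, -28, 0], "roll": 0}
    - {"translation": [0, -28, 0], "roll": 0}
    - {"translation": [0, -28, 0], "roll": 0}
    - {"translation": [0, -28, 0], "roll": 0}
    - {"translation": [0, -28, 0], "roll": 0}
    - {"translation": [0, -28, 0], "roll": 0}
    - {"translation": [0, -28, 0], "roll": 0}
    - {"translation": [0, -28, 0], "roll": 0}
    - {"translation": [0, -28, 0], "roll": 0}
    - {"translation": [0, -28, 0], "roll": 0}
    - {"translation": [0, 0, 30], "roll": 0}
    - {"translation": [0, 0, 30], "roll": 0}
    - {"translation": [0, 0, 0], "roll": 0}
    - {"translation": [0, 0, 0], "roll": 0}

```text
time: 3.9
tool_pos: [0.4439, -0.1304, 0.1903]
tool_rot: [3.14, -0.003, -3.141]
contact_force: [0.2, 0.0, -0.2]
opening: 0.0919
grip_force: 0.0
```

```bash
python3 - <<'E'
from h import *
st();K,T=snap('wrist','e.png',['spacer','spacer_center','tape_rule'])
np.savez('e.npz',K=K,T=T)
E
```

```text
{'time': 3.9, 'tool_pos': [0.4439, -0.1304, 0.1903], 'tool_rot': [3.1401, -0.0028, -3.1407], 'contact_force': [0.2347, 0.0168, -0.2124], 'opening': 0.0919, 'grip_force': 0.0}
wrist spacer [([0.5933, -0.1466, 0.0259], 0.91), ([0.4862, -0.1435, 0.0295], 0.6)]
wrist spacer_center [([0.5969, -0.1461, 0.031], 0.8), ([0.4844, -0.1384, 0.0356], 0.69)]
wrist tape_rule [([0.4551, -0.0143, 0.0631], 0.79)]
```

View pics/e.png

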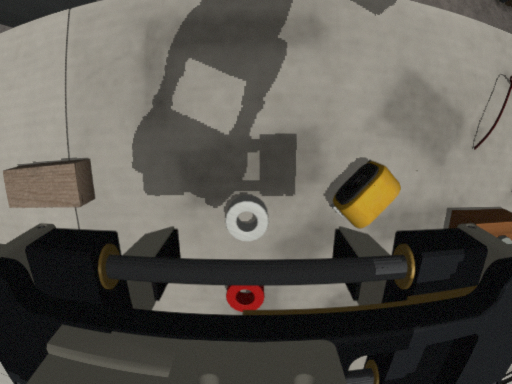

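The ring is at (248,219), the red one is behind it at (245,295), and the tape is clear to the right. I'll fit the ring's top face.

```bash
python3 - <<'E'
from h import *
z=np.load('e.npz');kt=(z['K'],z['T'])
im=cv2.imread('pics/raw_e.png');m=np.zeros((384,512),np.uint8);m[190:250,215:285]=(im[190:250,215:285].min(2)>205)
for t in (195,205,215):
    m[190:250,215:285]=im[190:250,215:285].min(2)>t
    c=max(cv2.findContours(m,0,1)[0],key=cv2.contourArea).reshape(-1,2)
    w=np.array([px2w('wrist',u,v,.03,kt) for u,v in c])[:,:2]
    (x,y),r=cv2.minEnclosingCircle(w.astype(np.float32)); print(t,len(c),w.min(0),w.max(0),x,y,r)
print(px2w('wrist',336,195,.06,kt))
E
```

```text
Traceback (most recent call last):
ValueError: max() iterable argument is empty
```

```bash
python3 - <<'E'
from h import *
z=np.load('e.npz');kt=(z['K'],z['T'])
im=cv2.imread('pics/raw_e.png');m=np.zeros((384,512),np.uint8);g=im[190:250,215:285].min(2);print(np.percentile(g,[10,50,70,80,90,95,99]))
for t in np.percentile(g,[74,78]).tolist()+[180,190]:
    m[190:250,215:285]=g>t
    cs=cv2.findContours(m,0,1)[0]
    if not cs: continue
    c=max(cs,key=cv2.contourArea).reshape(-1,2)
    w=np.array([px2w('wrist',u,v,.03,kt) for u,v in c])[:,:2]
    (x,y),r=cv2.minEnclosingCircle(w.astype(np.float32)); print(t,len(c),w.min(0),w.max(0),x,y,r)
print(px2w('wrist',336,195,.06,kt))
E
```

```text
[ 62. 131. 136. 167. 178. 181. 187.]
138.0 126 [ 0.46498137 -0.1679966 ] [ 0.5123837  -0.11728861] 0.4901008605957031 -0.14352914690971375 0.026939058676362038
155.0 114 [ 0.46498202 -0.16525008] [ 0.51111134 -0.11841677] 0.4880509376525879 -0.14194288849830627 0.02406447008252144
180 96 [ 0.46614468 -0.15916005] [ 0.48390911 -0.12076731] 0.4791364073753357 -0.13994871079921722 0.019866252318024635
[ 0.44897113 -0.04870153  0.06      ]
```

Call:
step_arm:
  commands:
    - {"translation": [-22, -6, 0], "roll": 0}
    - {"translation": [-22, -6, 0], "roll": 0}
    - {"translation": [0, 0, 30], "roll": 0}
    - {"translation": [0, 0, 30], "roll": 0}
    - {"translation": [0, 0, 30], "roll": 0}
    - {"translation": [0, 0, 30], "roll": 0}
    - {"translation": [0, 0, 25], "roll": 0}
    - {"translation": [0, 0, 20], "roll": 0}
    - {"translation": [0, 0, 10], "roll": 0}
    - {"translation": [0, 0, 7], "roll": 0}
    - {"translation": [0, 0, 0], "roll": 0}
    - {"translation": [0, 0, 0], "roll": 0}
    - {"translation": [0, 0, 0], "roll": 0}

```text
time: 5.18
tool_pos: [0.4896, -0.1436, 0.01]
tool_rot: [-3.141, 0.002, -3.141]
contact_force: [-0.8, 0.0, 0.6]
opening: 0.0917
grip_force: 0.0
```

Call:
step_arm:
  commands:
    - {"translation": [0, 0, 0], "roll": 0}
    - {"translation": [0, 0, 0], "roll": 0}
    - {"translation": [0, 0, 0], "roll": 0}
    - {"translation": [0, 0, 0], "roll": 0}
    - {"translation": [0, 0, 0], "roll": 0}
    - {"translation": [0, 0, 0], "roll": 0}
    - {"translation": [0, 0, 0], "roll": 0}
    - {"translation": [0, 0, 0], "roll": 0}
  fingers: 0
  grip_force: 20

```text
time: 5.85
tool_pos: [0.4886, -0.1431, 0.0087]
tool_rot: [3.141, -0.0, -3.141]
contact_force: [-0.0, 0.5, 0.8]
opening: 0.0496
grip_force: 20.0
```

Call:
step_arm:
  commands:
    - {"translation": [0, 0, -10], "roll": 0}
    - {"translation": [0, 0, -20], "roll": 0}
    - {"translation": [0, 0, -30], "roll": 0}
    - {"translation": [0, 0, -30], "roll": 0}
    - {"translation": [0, 0, -30], "roll": 0}
    - {"translation": [0, 0, -30], "roll": 0}
    - {"translation": [0, 0, -20], "roll": 0}
    - {"translation": [0, 0, -10], "roll": 0}
    - {"translation": [-3, 10, 0], "roll": 0}
    - {"translation": [-3, 20, 0], "roll": 0}
    - {"translation": [-4, 36, 0], "roll": 0}
    - {"translation": [-4, 36, 0], "roll": 0}
    - {"translation": [-4, 36, 0], "roll": 0}
    - {"translation": [-4, 36, 0], "roll": 0}
    - {"translation": [-4, 36, 0], "roll": 0}
    - {"translation": [-4, 36, 0], "roll": 0}
    - {"translation": [-4, 36, 0], "roll": 0}
    - {"translation": [-3, 36, 0], "roll": 0}
    - {"translation": [-3, 28, 0], "roll": 0}
    - {"translation": [0, 10, 0], "roll": 0}

```text
time: 7.52
tool_pos: [0.5272, 0.2171, 0.1866]
tool_rot: [3.141, -0.003, -3.138]
contact_force: [-0.3, -0.1, -1.6]
opening: 0.05
grip_force: 20.0
```

Call:
step_arm:
  commands:
    - {"translation": [0, 0, 0], "roll": 0}
    - {"translation": [0, 0, 0], "roll": 0}
    - {"translation": [0, 0, 0], "roll": 0}

```text
time: 7.77
tool_pos: [0.528, 0.2117, 0.1879]
tool_rot: [-3.141, -0.002, 3.141]
contact_force: [-0.2, 0.7, -1.9]
opening: 0.0503
grip_force: 20.0
```

```bash
python3 - <<'E'
from h import *
st();K,T=snap('wrist','f.png',['arbor_nose','spacer','spacer_center'],crop=(180,180,340,300),s=5)
np.savez('f.npz',K=K,T=T)
snap('top','f2.png',['arbor_nose','spacer'])
E
```

```text
{'time': 7.7667, 'tool_pos': [0.528, 0.2117, 0.1879], 'tool_rot': [-3.1407, -0.0017, 3.141], 'contact_force': [-0.2196, 0.7172, -1.8976], 'opening': 0.0503, 'grip_force': 19.9995}
wrist arbor_nose [([0.5537, 0.1019, 0.0575], 0.74), ([0.52, 0.2135, 0.0722], 0.68)]
wrist spacer [([0.5115, 0.2082, 0.2067], 0.76), ([0.5813, -0.1385, 0.0243], 0.67)]
wrist spacer_center [([0.5821, -0.1431, 0.0238], 0.91), ([0.5112, 0.2131, 0.2138], 0.67)]
top arbor_nose [([0.5541, 0.0869, 0.06], 0.58)]
top spacer [([0.5904, -0.1435, 0.0312], 0.7)]
```

View pics/f.png

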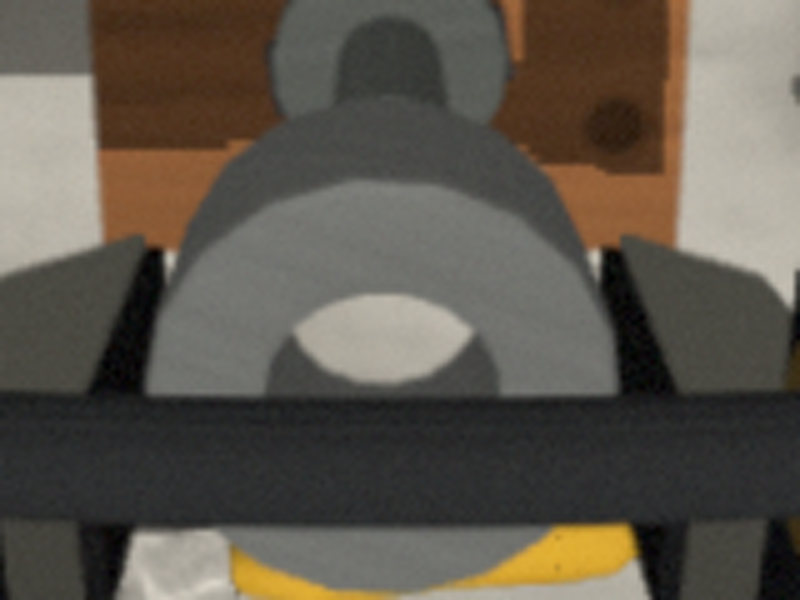

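```bash
python3 - <<'E'
from h import *
z=np.load('f.npz');kt=(z['K'],z['T'])
P=lambda x,y,h:px2w('wrist',180+x/5-.4,180+y/5-.4,h,kt).round(4)
for n,a in dict(ringnear=(385,180,.2092),ringfar=(385,592,.2092),ringL=(147,385,.2092),ringR=(618,385,.2092),borenear=(385,294,.2092),boreNearBot=(385,385,.1792),flL=(275,62,.07),flR=(508,62,.07),shaftbase_near=(390,16,.07),shL=(338,75,.085),shR=(444,75,.085)).items(): print(n,P(*a))
E
```

```text
ringnear [0.5031 0.2113 0.2092]
ringfar [0.5513 0.2112 0.2092]
ringL [0.5256 0.1867 0.2092]
ringR [0.5257 0.2353 0.2092]
borenear [0.5152 0.2113 0.2092]
boreNearBot [0.5406 0.2113 0.1792]
flL [0.5269 0.1903 0.07  ]
flR [0.527 0.235 0.07 ]
shaftbase_near [0.5179 0.2124 0.07  ]
shL [0.5255 0.2029 0.085 ]
shR [0.5255 0.2221 0.085 ]
```

Call:
step_arm:
  commands:
    - {"translation": [-1, 1.5, 0], "roll": 0}
    - {"translation": [0, 0, 15], "roll": 0}
    - {"translation": [0, 0, 15], "roll": 0}
    - {"translation": [0, 0, 15], "roll": 0}
    - {"translation": [0, 0, 10], "roll": 0}
    - {"translation": [0, 0, 8], "roll": 0}
    - {"translation": [0, 0, 5], "roll": 0}
    - {"translation": [0, 0, 0], "roll": 0}
    - {"translation": [0, 0, 0], "roll": 0}
    - {"translation": [0, 0, 0], "roll": 0}

```text
time: 8.95
tool_pos: [0.5298, 0.2144, 0.1214]
tool_rot: [3.141, 0.001, -3.141]
contact_force: [-0.6, -0.3, -0.8]
opening: 0.05
grip_force: 20.0
```

```bash
python3 - <<'E'
from h import *
st();K,T=snap('wrist','g.png',[],crop=(180,180,340,300),s=5)
np.savez('g.npz',K=K,T=T)
E
```

```text
{'time': 8.95, 'tool_pos': [0.5298, 0.2144, 0.1214], 'tool_rot': [3.1414, 0.0008, -3.1413], 'contact_force': [-0.5925, -0.254, -0.7981], 'opening': 0.05, 'grip_force': 19.9995}
```

View pics/g.png

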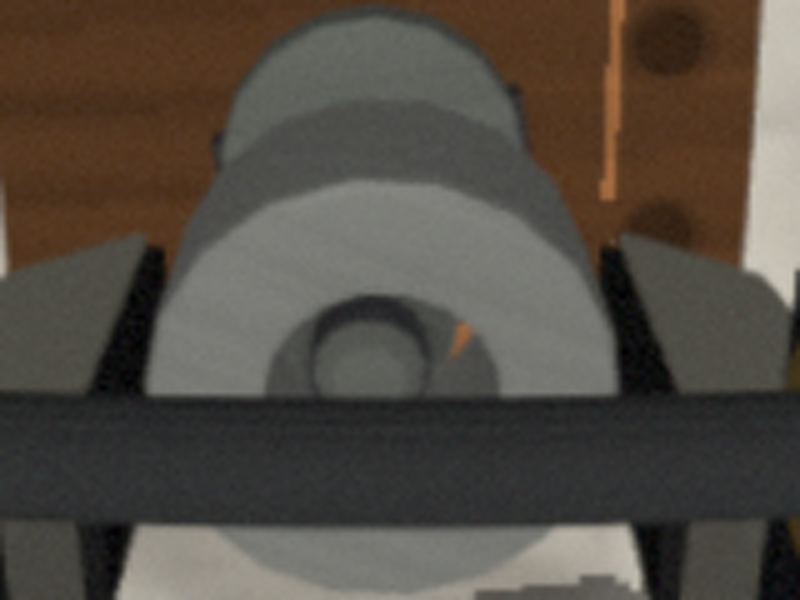

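```bash
python3 - <<'E'
from h import *
z=np.load('g.npz');kt=(z['K'],z['T'])
P=lambda x,y,h:px2w('wrist',180+x/5-.4,180+y/5-.4,h,kt).round(4)
for n,a in dict(ringnear=(385,180,.1427),ringfar=(385,592,.1427),ringL=(147,385,.1427),ringR=(618,385,.1427),borenear=(385,294,.1427),noseN=(371,320,.14),noseL=(315,370,.14),noseR=(430,370,.14),flnear=(375,14,.07),flL=(222,150,.065),flR=(527,150,.065)).items(): print(n,P(*a))
E
```

```text
ringnear [0.5048 0.2139 0.1427]
ringfar [0.553  0.2139 0.1427]
ringL [0.5273 0.1894 0.1427]
ringR [0.5274 0.238  0.1427]
borenear [0.5169 0.2139 0.1427]
noseN [0.5209 0.2125 0.14  ]
noseL [0.5267 0.2067 0.14  ]
noseR [0.5267 0.2186 0.14  ]
flnear [0.5046 0.2127 0.07  ]
flL [0.5268 0.1893 0.065 ]
flR [0.5269 0.2357 0.065 ]
```

Call:
step_arm:
  commands:
    - {"translation": [1.5, -1.2, 0], "roll": 0}
    - {"translation": [0, 0, 0], "roll": 0}
    - {"translation": [0, 0, 5], "roll": 0}
    - {"translation": [0, 0, 5], "roll": 0}
    - {"translation": [0, 0, 5], "roll": 0}
    - {"translation": [0, 0, 5], "roll": 0}
    - {"translation": [0, 0, 5], "roll": 0}
    - {"translation": [0, 0, 5], "roll": 0}
    - {"translation": [0, 0, 5], "roll": 0}
    - {"translation": [0, 0, 4], "roll": 0}
    - {"translation": [0, 0, 0], "roll": 0}
    - {"translation": [0, 0, 0], "roll": 0}

```text
time: 10.0
tool_pos: [0.5279, 0.2131, 0.0815]
tool_rot: [-3.142, -0.0, -3.141]
contact_force: [0.4, 0.9, -1.1]
opening: 0.0499
grip_force: 20.0
```

Call:
step_arm:
  commands:
    - {"translation": [0, 0, 0], "roll": 0}
    - {"translation": [0, 0, 0], "roll": 0}
    - {"translation": [0, 0, 0], "roll": 0}
    - {"translation": [0, 0, 0], "roll": 0}
    - {"translation": [0, 0, -5], "roll": 0}
    - {"translation": [0, 0, -10], "roll": 0}
    - {"translation": [0, 0, -10], "roll": 0}
    - {"translation": [0, 0, 0], "roll": 0}
    - {"translation": [0, 0, 0], "roll": 0}
  fingers: 1

```text
time: 10.75
tool_pos: [0.5287, 0.2134, 0.108]
tool_rot: [3.141, 0.003, -3.141]
contact_force: [-0.1, 0.4, 0.2]
opening: 0.0921
grip_force: 0.0
```

```bash
python3 - <<'E'
from h import *
st();K,T=snap('wrist','i.png',['spacer','arbor'],crop=(180,160,340,280),s=5)
np.savez('i.npz',K=K,T=T)
E
```

```text
{'time': 10.75, 'tool_pos': [0.5287, 0.2134, 0.108], 'tool_rot': [3.1409, 0.0026, -3.1413], 'contact_force': [-0.1153, 0.4188, 0.1941], 'opening': 0.0921, 'grip_force': 0.0}
wrist spacer [([0.5115, 0.211, 0.0998], 0.8)]
wrist arbor [([0.5194, 0.2151, 0.1223], 0.84), ([0.5505, 0.1014, 0.0568], 0.8)]
```

View pics/i.png

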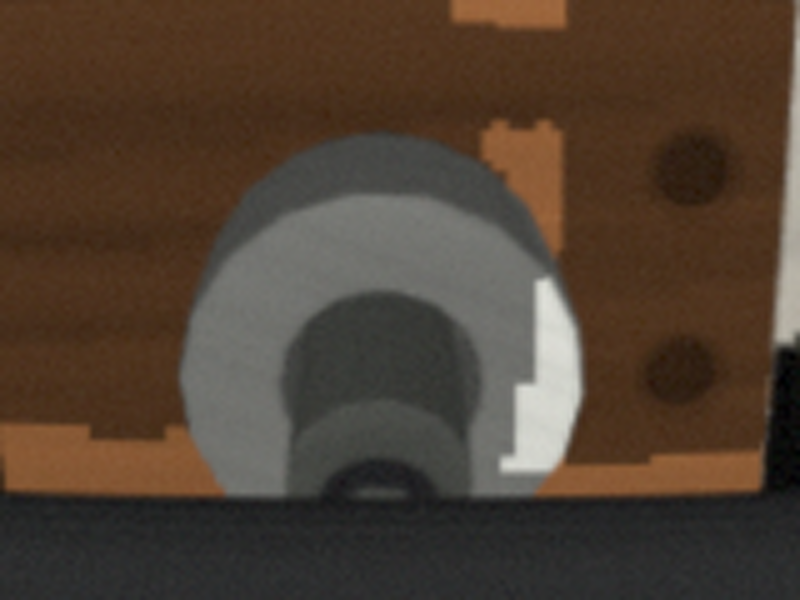

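Ring is seated (top at z≈0.10). Now I'll grip the bare shaft and draw it up.

Call:
step_arm:
  commands:
    - {"translation": [1, -0.5, 2], "roll": 0}
    - {"translation": [0, 0, 0], "roll": 0}
    - {"translation": [0, 0, 0], "roll": 0}
    - {"translation": [0, 0, 0], "roll": 0}
    - {"translation": [0, 0, 0], "roll": 0}
    - {"translation": [0, 0, 0], "roll": 0}
    - {"translation": [0, 0, 0], "roll": 0}
    - {"translation": [0, 0, 0], "roll": 0}
    - {"translation": [0, 0, 0], "roll": 0}
    - {"translation": [0, 0, 0], "roll": 0}
    - {"translation": [0, 0, 0], "roll": 0}
    - {"translation": [0, 0, 0], "roll": 0}
  fingers: 0
  grip_force: 30

```text
time: 11.9
tool_pos: [0.527, 0.2128, 0.1047]
tool_rot: [3.141, 0.0, -3.141]
contact_force: [0.8, 0.8, -0.6]
opening: 0.019
grip_force: 30.0
```

Call:
step_arm:
  commands:
    - {"translation": [0, 0, -5], "roll": 0}
    - {"translation": [0, 0, -10], "roll": 0}
    - {"translation": [0, 0, -10], "roll": 0}
    - {"translation": [0, 0, -10], "roll": 0}
    - {"translation": [0, 0, -10], "roll": 0}
    - {"translation": [0, 0, -10], "roll": 0}
    - {"translation": [0, 0, -10], "roll": 0}
    - {"translation": [0, 0, -5], "roll": 0}
    - {"translation": [0, 0, 0], "roll": 0}
    - {"translation": [0, 0, 0], "roll": 0}
    - {"translation": [0, 0, 0], "roll": 0}

```text
time: 12.82
tool_pos: [0.5267, 0.2125, 0.1742]
tool_rot: [-3.141, -0.001, -3.141]
contact_force: [-0.6, 0.5, -4.9]
opening: 0.0193
grip_force: 30.0
```

Call:
step_arm:
  commands:
    - {"translation": [10, 0, 0], "roll": 0}
    - {"translation": [16, 0, 0], "roll": 0}
    - {"translation": [16, 0, 0], "roll": 0}
    - {"translation": [16, 0, 0], "roll": 0}
    - {"translation": [10, 0, 0], "roll": 0}
    - {"translation": [4, 0, 0], "roll": 0}
    - {"translation": [0, 0, 0], "roll": 0}
    - {"translation": [0, 0, 0], "roll": 0}
    - {"translation": [0, 0, 10], "roll": 0}
    - {"translation": [0, 0, 10], "roll": 0}
    - {"translation": [0, 0, 10], "roll": 0}
    - {"translation": [0, 0, 3], "roll": 0}
    - {"translation": [0, 0, 0], "roll": 0}
    - {"translation": [0, 0, 0], "roll": 0}
  grip_force: 20

```text
time: 13.98
tool_pos: [0.4557, 0.2126, 0.1419]
tool_rot: [3.141, 0.0, 3.141]
contact_force: [-1.0, 1.4, -4.0]
opening: 0.0194
grip_force: 20.0
```

Call:
step_arm:
  commands:
    - {"translation": [-6, 0, 0], "roll": 0}
    - {"translation": [-6, 0, 0], "roll": 0}
    - {"translation": [-5, 0, 0], "roll": 0}
    - {"translation": [-5, 0, 0], "roll": 0}
    - {"translation": [-4, 0, 0], "roll": 0}
    - {"translation": [-4, 0, 0], "roll": 0}
    - {"translation": [-4, 0, 0], "roll": 0}
    - {"translation": [-4, 0, 0.2], "roll": 0}
    - {"translation": [-4, 0, 0.2], "roll": 0}
    - {"translation": [-4, 0, 0.4], "roll": 0}
    - {"translation": [-4, 0, 0.4], "roll": 0}
    - {"translation": [0, 0, 0], "roll": 0}
    - {"translation": [0, 0, 0], "roll": 0}

```text
time: 15.07
tool_pos: [0.5051, 0.2126, 0.1403]
tool_rot: [-3.142, -0.0, -3.142]
contact_force: [-1.8, -0.4, -3.8]
opening: 0.0195
grip_force: 20.0
```

Call:
step_arm:
  commands:
    - {"translation": [-3.8, 0, 1], "roll": 0}
    - {"translation": [-3.8, 0, 1], "roll": 0}
    - {"translation": [-3.8, 0, 1.1], "roll": 0}
    - {"translation": [-3.8, 0, 1.2], "roll": 0}
    - {"translation": [-3.8, 0, 1.3], "roll": 0}
    - {"translation": [-3.8, 0, 1.3], "roll": 0}
    - {"translation": [0, 0, 0], "roll": 0}
    - {"translation": [0, 0, 0], "roll": 0}

```text
time: 15.73
tool_pos: [0.528, 0.2126, 0.1334]
tool_rot: [3.142, -0.0, -3.142]
contact_force: [-1.6, 0.7, -4.0]
opening: 0.0196
grip_force: 20.0
```

```bash
python3 - <<'E'
from h import *
st();snap('wrist','j.png',['arbor_nose','spacer_center'])
snap('scene','j2.png',['arbor_nose','arbor_seat','spacer_center'],crop=(110,110,260,220),s=3)
a=cv2.imread('pics/j.png');b=cv2.imread('pics/j2.png');a=cv2.resize(a[150:330,140:380],(450,330))
cv2.imwrite('pics/jj.png',cv2.resize(np.hstack([a[:,:400],b[:,:400]]),(800,330)))
E
```

```text
{'time': 15.7333, 'tool_pos': [0.528, 0.2126, 0.1334], 'tool_rot': [3.1416, -0.0, -3.1415], 'contact_force': [-1.5535, 0.7481, -3.9609], 'opening': 0.0196, 'grip_force': 19.9988}
wrist arbor_nose [([0.5523, 0.0975, 0.0547], 0.78), ([0.5124, 0.2143, 0.1366], 0.71), ([0.4558, 0.009, 0.0562], 0.54), ([0.6585, 0.2143, 0.0211], 0.16)]
wrist spacer_center [([0.5806, -0.127, 0.0135], 0.72), ([0.4984, 0.216, 0.1357], 0.65)]
scene arbor_nose [([0.5477, 0.0815, 0.0607], 0.82), ([0.4857, 0.2101, 0.0955], 0.73), ([0.4956, 0.199, 0.1221], 0.32)]
scene arbor_seat [([0.4848, 0.2093, 0.0932], 0.71), ([0.549, 0.0887, 0.0611], 0.63)]
scene spacer_center [([0.5832, -0.1514, 0.0292], 0.68), ([0.4964, 0.1986, 0.1247], 0.56)]
```

View pics/jj.png

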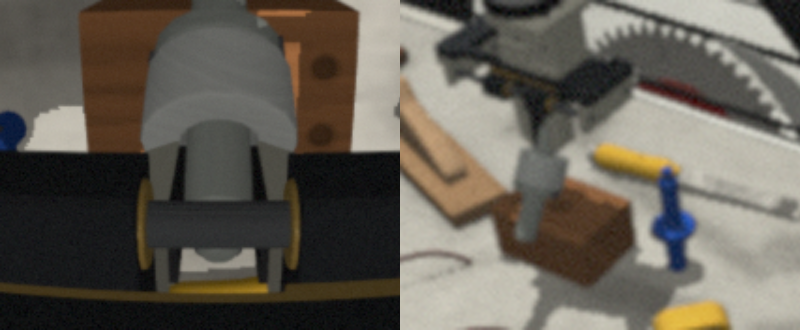

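It works: the arbor is pivoting in the pads against the block's edge, with the ring still on. I'll continue to about 46°.

Call:
step_arm:
  commands:
    - {"translation": [-3.5, 0, 1.7], "roll": 0}
    - {"translation": [-3.5, 0, 1.8], "roll": 0}
    - {"translation": [-3.4, 0, 2], "roll": 0}
    - {"translation": [-3.4, 0, 2.1], "roll": 0}
    - {"translation": [-3.3, 0, 2.3], "roll": 0}
    - {"translation": [-3.2, 0, 2.5], "roll": 0}
    - {"translation": [-1.5, 0, 1.2], "roll": 0}
    - {"translation": [0, 0, 0], "roll": 0}
    - {"translation": [0, 0, 0], "roll": 0}
    - {"translation": [0, 0, 0], "roll": 0}

```text
time: 16.92
tool_pos: [0.5498, 0.2126, 0.1202]
tool_rot: [3.141, 0.001, -3.141]
contact_force: [-1.8, -0.5, -2.0]
opening: 0.0195
grip_force: 20.0
```

Call:
step_arm:
  commands:
    - {"translation": [0, 0, 0], "roll": 0}
    - {"translation": [0, 0, 0], "roll": 0}
    - {"translation": [0, 0, 0], "roll": 0}
    - {"translation": [0, 0, -5], "roll": 0}
    - {"translation": [0, 0, -10], "roll": 0}
    - {"translation": [0, 0, -15], "roll": 0}
    - {"translation": [0, 0, -20], "roll": 0}
    - {"translation": [0, 0, -20], "roll": 0}
    - {"translation": [0, 0, -20], "roll": 0}
    - {"translation": [0, 0, -20], "roll": 0}
    - {"translation": [0, 0, -15], "roll": 0}
    - {"translation": [0, 0, -10], "roll": 0}
    - {"translation": [0, 0, -5], "roll": 0}
    - {"translation": [0, 0, 0], "roll": 0}
    - {"translation": [0, 0, 0], "roll": 0}
    - {"translation": [0, 0, 0], "roll": 0}
  grip_force: 60

```text
time: 18.25
tool_pos: [0.5492, 0.2125, 0.2588]
tool_rot: [-3.141, -0.002, -3.141]
contact_force: [-0.8, 0.3, -4.4]
opening: 0.0185
grip_force: 60.0
```

```bash
python3 - <<'E'
from h import *
st()
kt=snap('wrist','k.png',['arbor','spacer'])
ks=snap('scene','k2.png',['arbor','spacer','arbor_seat'],crop=(110,70,260,180),s=3)
np.savez('k.npz',K=kt[0],T=kt[1],K2=ks[0],T2=ks[1])
a=cv2.imread('pics/k.png');b=cv2.imread('pics/k2.png')
cv2.imwrite('pics/kk.png',np.hstack([cv2.resize(a[120:300,160:360],(400,360)),cv2.resize(b[:,:],(400,360))]))
E
```

```text
{'time': 18.25, 'tool_pos': [0.5492, 0.2125, 0.2588], 'tool_rot': [-3.1412, -0.0021, -3.1414], 'contact_force': [-0.8018, 0.2824, -4.4182], 'opening': 0.0185, 'grip_force': 59.9988}
wrist arbor [([0.4992, 0.2116, 0.2542], 0.77), ([0.5525, 0.0959, 0.0619], 0.73)]
wrist spacer [([0.515, 0.2122, 0.2616], 0.86), ([0.5917, -0.1356, 0.0226], 0.57)]
scene arbor [([0.5493, 0.0857, 0.0562], 0.81), ([0.4973, 0.2069, 0.2312], 0.72), ([0.5162, 0.1969, 0.2578], 0.29), ([0.4418, -0.0142, 0.0504], 0.27)]
scene spacer [([0.5814, -0.1454, 0.0243], 0.68)]
scene arbor_seat [([0.5535, 0.0888, 0.0586], 0.8), ([0.4978, 0.2086, 0.2274], 0.59)]
```

View pics/kk.png

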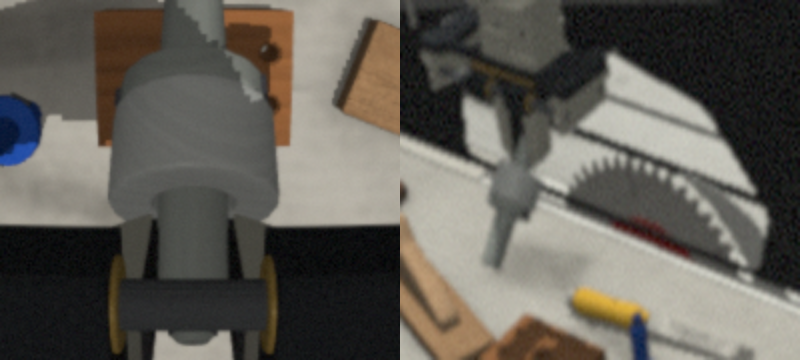

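```bash
python3 - <<'E'
from h import *
z=np.load('k.npz');K,T=z['K2'],z['T2']
def proj(p,K,T):
    q=T[:3,:3].T@(p-T[:3,3]); return (K@[q[0]/-q[2],q[1]/q[2],1])[:2] 
def fproj(p,K,T):
    q=T[:3,:3].T@(p-T[:3,3]); q=np.array([q[0],-q[1],-q[2]]); t=np.arctan2(np.hypot(q[0],q[1]),q[2]); r=np.hypot(q[0],q[1]); return (K@[q[0]/r*t,q[1]/r*t,1])[:2]
P=np.array([.5492,.2125,.2691])
for a in (35,40,45,50):
    u=np.array([np.sin(np.radians(a)),0,np.cos(np.radians(a))]);n=np.array([-u[2],0,u[0]])
    f=P-105*u/1e3
    print(a,'foot scene',proj(f,K,T).round(1),'foot topedge wrist',fproj(f+.0085*n,z['K'],z['T']).round(1),'ringtop near edge',fproj(P-.015*u+.025*n,z['K'],z['T']).round(1),'ringbot edge',fproj(P-.045*u+.025*n,z['K'],z['T']).round(1), 'fl near',fproj(P-.055*u+.023*n,z['K'],z['T']).round(1),'footz',f[2])
im=cv2.imread('pics/raw_k.png').astype(int);print(im[70:270:4,256].tolist())
E
```

```text
35 foot scene [147.7 151.4] foot topedge wrist [256.9 123.5] ringtop near edge [257.5 202.2] ringbot edge [257.3 161.7] fl near [257.2 152.7] footz 0.18308903534965587
40 foot scene [145.7 151.1] foot topedge wrist [257.  114.5] ringtop near edge [257.5 204.2] ringbot edge [257.3 159.6] fl near [257.2 149.3] footz 0.1886653334725073
45 foot scene [143.7 150.4] foot topedge wrist [257.  105.8] ringtop near edge [257.5 206.6] ringbot edge [257.3 158.1] fl near [257.3 146.4] footz 0.19485378797541253
50 foot scene [141.9 149.6] foot topedge wrist [257.   97.4] ringtop near edge [257.5 209.5] ringbot edge [257.4 157.3] fl near [257.3 144.1] footz 0.20160730098291335
[[153, 165, 169], [157, 168, 173], [158, 169, 173], [158, 167, 172], [155, 167, 173], [156, 166, 173], [154, 164, 170], [154, 164, 169], [108, 116, 111], [107, 115, 111], [112, 118, 115], [111, 118, 116], [110, 116, 113], [112, 120, 116], [110, 118, 116], [81, 86, 82], [71, 77, 72], [72, 77, 76], [67, 70, 69], [74, 80, 78], [73, 77, 76], [78, 84, 83], [94, 98, 96], [95, 99, 98], [97, 101, 99], [94, 99, 98], [96, 99, 99], [94, 96, 97], [99, 101, 99], [94, 98, 97], [95, 100, 98], [98, 102, 102], [96, 97, 97], [104, 106, 107], [87, 90, 89], [84, 86, 85], [74, 79, 78], [75, 81, 78], [79, 83, 81], [76, 80, 78], [76, 82, 78], [78, 82, 80], [74, 79, 77], [77, 82, 79], [78, 81, 81], [77, 80, 80], [76, 82, 79], [71, 76, 75], [31, 30, 32], [36, 36, 35]]
```

Call:
step_arm:
  commands:
    - {"translation": [0, 0, 0], "roll": 0}
    - {"translation": [0, 0, 0], "roll": 0}
    - {"translation": [0, 0, 0], "roll": 0}
    - {"translation": [0, 0, 0], "roll": 0}
    - {"translation": [0, 0, 0], "roll": 0}
    - {"translation": [0, 0, 0], "roll": 0}
    - {"translation": [0, 0, 0], "roll": 0}
    - {"translation": [0, 0, 0], "roll": 0}
    - {"translation": [0, 0, 0], "roll": 0}
    - {"translation": [0, 0, 0], "roll": 0}
    - {"translation": [0, 0, 0], "roll": 0}
    - {"translation": [0, 0, 0], "roll": 0}

```text
time: 19.6
tool_pos: [0.5496, 0.2126, 0.26]
tool_rot: [3.141, 0.0, -3.141]
contact_force: [0.2, 0.9, -4.2]
opening: 0.0194
grip_force: 60.0
```

```bash
python3 - <<'E'
from h import *
st();snap('wrist','l.png')
for f in 'kl':
    im=cv2.imread(f'pics/raw_{f}.png')[:,250:262].mean((1,2));print(im[94:110].round().tolist(),im[200:212].round().tolist())
E
```

```text
{'time': 19.6, 'tool_pos': [0.5496, 0.2126, 0.26], 'tool_rot': [3.1415, 0.0001, -3.1414], 'contact_force': [0.1744, 0.9159, -4.1642], 'opening': 0.0194, 'grip_force': 59.9989}
[163.0, 162.0, 162.0, 162.0, 163.0, 164.0, 160.0, 136.0, 116.0, 111.0, 110.0, 111.0, 111.0, 112.0, 112.0, 112.0] [100.0, 104.0, 106.0, 99.0, 93.0, 90.0, 89.0, 88.0, 88.0, 87.0, 87.0, 87.0]
[162.0, 162.0, 162.0, 163.0, 165.0, 166.0, 161.0, 135.0, 116.0, 111.0, 111.0, 110.0, 110.0, 111.0, 112.0, 112.0] [100.0, 104.0, 105.0, 98.0, 93.0, 90.0, 90.0, 88.0, 88.0, 88.0, 87.0, 86.0]
```

The arbor isn't creeping in the pads and is tilted about 45°. Handing in.

```bash
python3 -c "
from cell import hand_in
print(hand_in())"
```

```text
the job is handed in; nothing more can be done
None
```

The job is handed in: the ring is seated on the flange, and the arbor is held steady in the air at about 45° (measured 42–48°), foot end lower and about 18 cm above the table; I tipped it by pivoting it in the grip against the edge of its wooden block.

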